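# Stack the cooler on the controller board

## Robot

A 6-joint arm with a two-finger parallel gripper is mounted at the origin on the work surface. World frame = base frame: x ahead of the robot, y to its left, z up, the work surface at z = 0. Lengths are in mm, angles in rad, forces in N, time in s.
With the tool pointing down it reaches from about 275 to 1000 mm from the base axis. Payload 8.4 kg.
Tool frame: the origin (TCP) lies between the finger pads; the fingertips stand r.finger_overhang ahead of it and the grasp point (between the pads) is the TCP (r.finger_overhang is the distance from the TCP to the fingertips, in mm); z points along the fingers, y is the line along which they close (so a half turn about z gives the same grasp; the last joint's range is limited). The gripper opens to 85 mm and grips with 20 to 120 N. Pads are 22 mm wide; open, the fingers measure 114 mm over their backs; the gripper's body (76 mm by 85 mm) begins 54 mm behind the grasp point. The pads swing forward as they close: fully open they stand 13 mm farther back than shut.
Start: joints at [1.313, 0.353, 1.633, -0, 1.155, -0.002], TCP at [158.136, 604.666, 250.281] pointing down, gripper open.
Joint ranges: [-2.63, 2.63], [-0.92, 2.1], [0.06, 2.66], [-1.3, 4.44], [0, 2.69], [-3.02, 3.02]. Speed limits (rad/s): [2.22, 2.22, 2.79, 3.14, 3.14, 3.14].

## Interface

Orientations are given as [roll, pitch, yaw] about the fixed x, y, z axes, in that order (R = Rz(yaw) Ry(pitch) Rx(roll)).
In Python, from rig import r, cams, sign_off gives the robot as it stands.
- The arm moves only by the shell command python3 -m crank 'ROWS' [FORCE]. ROWS is JSON, a list of rows, each a list of 7 numbers: the shift along the tool's x, y, z in m, then the turn, a rotation vector about the tool's x, y, z in rad, then the closure, from 0 (fully open) to 1 (shut). In form: [[dx, dy, dz, ax, ay, az, gripper], ...]. A call has 1 to 5 rows; each row is the pose to reach, as a shift and turn from the pose commanded when the call began, along the tool's axes at that moment; what a row does not reach only later rows make up. A row lasts 1/10 s, in which the tool goes at most 50 mm and 8.59 degrees, less where a joint would pass 70% of its speed; a pose out of reach is approached as far as the arm can. A call with a gripper value outside its range is refused whole. The fingers move at their own pace and stop on an object; FORCE is the grip in N (left out, the last holds). Time passes only in rows, so rows that repeat a pose let the fingers close. It gives the time, the measured TCP pose, the force, the opening and the grip force at its end, in the units of the state.
- r.sense(): the state, without advancing time (a new reading comes with each control period).
- cams.grab_frame(name): name is "scene" or "top"; returns a dict with "image" (480x640x3 uint8, red, green, blue), "fx", "fy", "cx", "cy" (pixels), "position" and "orientation" of the camera in the world. Camera axes: x right, y down, z forward; pixel columns grow to the right and rows downward; lengths in mm; the calibration is good to about 2 mm. A picture is of the moment at which its call begins. There is no depth.
- sign_off(): hands the job in; it is judged then, once.
The state is a dict: "clock": time; "qpos": joint angles; "qvel": joint speeds; "joint_efforts": joint torques, N m; "eef_pos": TCP position; "tcp_rot": TCP orientation; "contact_force": force on the tool from outside, world axes, zero at the start; "wrist_torque": the same for the moment, N m; "opening": opening from 0.0 (shut) to 1.0 (fully open); "grasp_force": force on a finger pad.
Only numpy, scipy, OpenCV 4.12 (cv2) and the standard library are available. Lean on these libraries where they do the work, as an engineer would, in place of code of your own. Each camera call takes 0.05 s, during which the arm holds its last target. There are 200 camera calls.

## Task

Put the cooler together on the chip in the middle of the green circuit board, one piece at a time from the bottom up: first the copper heat spreader, then the large finned heat sink with its corner ears over the four brass standoffs, then the fan, and last the steel filter guard. Every piece must lie flat and square with the board, centred over the chip with its edges flush with the piece below. Leave the multimeter, the solder reel and the small heat sink where they are.

Things in the scene. Friction and masses are not known exactly. Their poses are not given: they have to be found in the camera images.
- board: Fixed green circuit board on a black base, 144 x 104 mm, x along the long side. Origin: centre of its underside, z up. Heights above it: board top 12 mm; square grey chip package, 40 x 40 mm, centred on the origin, top 16 mm; four brass standoffs 7 mm wide at x, y = +-41 mm, tops 25 mm; parts up to 27 mm only along the short edges, |x| 57 to 69 mm. Stack joints: 16, 26, 56, 81 mm.
- spreader: Loose copper heat spreader: a plain flat square plate, 60 x 60 x 10 mm, about 0.3 kg, lying flat with a tiny dark screw hole near each corner. Origin: centre of its underside, z up, x and y along its sides. Any of its four quarter turns will do.
- heatsink: Loose large aluminium heat sink, fins up: 60 x 60 mm, 30 mm high (5 mm base, straight fins along x; grips like a solid block on any two opposite sides), 0.16 kg. At each corner of its foot a flat ear, 3 mm thick, sticks out diagonally: hole at x, y = +-41 mm, end at +-47 mm. Origin: centre of its underside, z up, x and y along its sides. Any quarter turn will do.
- fan: Loose black axial fan: square frame 60 x 60 mm, 25 mm high, with a round bore, blades and a hub, lying with its axis upright, about 85 g. Grip by the outside of the square frame. Origin: centre of its underside, z up, x and y along its sides. Any quarter turn will do.
- guard: Loose steel filter guard: flat square frame 60 x 60 mm, 10 mm thick, rails 5 mm wide, with a wire grid over grey mesh inside, about 50 g. Origin: centre of its underside, z up, x and y along its sides. Any quarter turn will do.
- multimeter: Bystander: dark grey handheld multimeter lying on its back, 130 x 68 x 32 mm (x by y by z), loose, not to be moved. Origin: centre of its underside.
- solder_reel: Bystander: small grey reel of solder wire standing on its flange, 54 mm diameter, 40 mm high, loose, not to be moved. Origin: centre of its underside.
- small_sink: Bystander: small finned aluminium heat sink, 40 x 40 x 20 mm, without ears, loose; it does not belong to this cooler and is not to be moved. Origin: centre of its underside.

How it is judged:
By the outcome, as a careful person would: the job done as asked, in the order asked, and still so for the second after the job is handed in, with the robot touching nothing.
It also fails if it takes over 88 s, if anything falls off the work surface, if the arm or the gripper's body presses on something with over 40 N, if the wrist force passes 120 N, or if a joint passes its speed limit or range.

## Working session

There is one attempt and no reset: what is moved stays moved. The work goes in short steps, Python scripts to look and compute and a shell command to move; the robot and the scene stay as the last step left them, time stands still between calls to the robot, and variables do not carry over. Pictures are saved under pics/ and viewed, at most 14 in all, crops included, and the job is handed in when it is done.

```bash
ls; mkdir -p pics; python3 - <<'E'
from rig import r,cams
import cv2
print(r.sense(), r.finger_overhang)
for n in("scene","top"):
    f=cams.grab_frame(n); cv2.imwrite(f"pics/{n}0.png",f["image"][:,:,::-1])
    print({k:v for k,v in f.items() if k!="image"})
E
```

```text
pics
{'clock': 0.0, 'qpos': array([ 1.31261947e+00,  3.53646156e-01,  1.63416095e+00,  3.03639807e-05,
        1.15520456e+00, -2.41100278e-03]), 'qvel': array([-5.28586930e-04, -3.61288958e-05, -8.14704652e-04,  1.36906481e-06,
        2.65865365e-04,  1.00854221e-04]), 'joint_efforts': array([-9.76609999e-05, -6.05265927e+01, -3.42064261e+01,  1.08946535e-04,
        9.59293102e-03,  4.63548815e-05]), 'eef_pos': array([157.99532473, 604.21800963, 249.55143909]), 'tcp_rot': array([-3.14017371e+00, -3.11830572e-05,  2.88581450e+00]), 'contact_force': array([ 0.39000257, -0.54810343, -0.42969124]), 'wrist_torque': array([ 0.01577853, -0.0076708 ,  0.03097206]), 'grasp_force': 0.0, 'opening': 0.9958178245148006} 19.0
{'fx': 600.6992134371217, 'fy': 600.6992134371217, 'cx': 322.36989234727827, 'cy': 245.79058228361563, 'position': array([1336.19072931,  543.66765019, 1277.02825589]), 'orientation': array([-2.50066781, -0.01785468,  2.23108837])}
{'fx': 515.1232378198629, 'fy': 515.1232378198629, 'cx': 315.1382577924367, 'cy': 238.5753283308503, 'position': array([ 407.40555706,   25.685929  , 1120.96200288]), 'orientation': array([-2.95047474, -0.03373304, -1.56013856])}
```

View pics/top0.png

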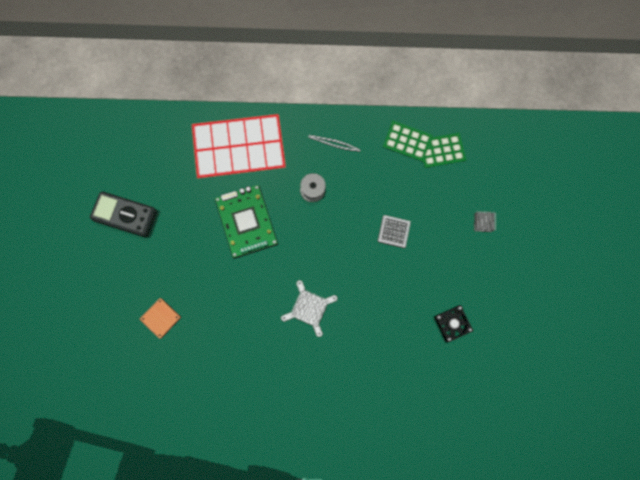

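View pics/scene0.png

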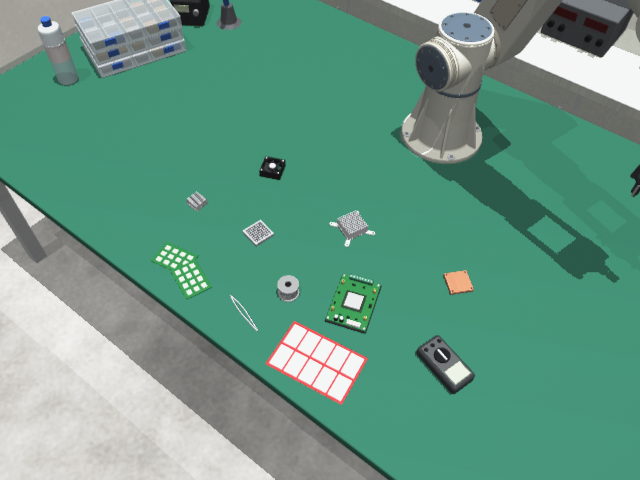

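The top view shows the spreader at (160,318), board (246,220), heat sink (310,308), guard (395,231), fan (454,323), small sink (485,221), reel (313,187) and multimeter (125,213). The scene view agrees: spreader (459,282), board (354,302), heat sink (352,224), guard (258,232), fan (272,167).

```bash
cat > h.py <<'E'
import numpy as np,cv2
from scipy.spatial.transform import Rotation as Ro
from rig import r,cams
def ray(f,uv,z):
    uv=np.atleast_2d(np.asarray(uv,float)); d=np.c_[(uv[:,0]-f["cx"])/f["fx"],(uv[:,1]-f["cy"])/f["fy"],np.ones(len(uv))]
    d=Ro.from_euler("xyz",f["orientation"]).apply(d); p=np.array(f["position"])
    return (p+d*((z-p[2])/d[:,2])[:,None])[:,:2]
def proj(f,P):
    c=Ro.from_euler("xyz",f["orientation"]).inv().apply(np.atleast_2d(P)-f["position"])
    return np.c_[c[:,0]/c[:,2]*f["fx"]+f["cx"],c[:,1]/c[:,2]*f["fy"]+f["cy"]]
def crop(f,uv,h,s):
    u,v=int(uv[0]),int(uv[1]); return cv2.resize(np.ascontiguousarray(f["image"][v-h:v+h,u-h:u+h,::-1]),(s,s),interpolation=cv2.INTER_CUBIC)
E
python3 - <<'E'
from h import *
T=cams.grab_frame("top");S=cams.grab_frame("scene")
t=[(246,220),(160,318),(310,308),(395,231),(454,323)]; s=[(354,302),(459,282),(352,224),(258,232),(272,167)]
rows=[np.hstack([crop(F,u,40 if i==0 else 32,260) for i,u in list(enumerate(L))[a:b]]) for F,L,a,b in((T,t,0,3),(S,s,0,3))]
cv2.imwrite("pics/c1.png",np.vstack(rows))
for F,L,n in((T,t,"top"),(S,s,"scene")):
    im=cv2.cvtColor(F["image"],cv2.COLOR_RGB2HSV); 
    for i,u in enumerate(L):
        H=im[...,0].astype(int);Sa=im[...,1];V=im[...,2]
        m=(Sa<90)&(V>130) if i==0 else (((H<25)&(Sa>80)) if i==1 else ((Sa<110) if i<4 else (Sa<110)|(V<60)))
        h=20 if i==0 else 40
        mm=np.zeros(m.shape,np.uint8); mm[u[1]-h:u[1]+h,u[0]-h:u[0]+h]=m[u[1]-h:u[1]+h,u[0]-h:u[0]+h]
        c=max(cv2.findContours(mm,cv2.RETR_EXTERNAL,cv2.CHAIN_APPROX_NONE)[0],key=cv2.contourArea)
        z=[16,10,4,10,25][i]
        w=ray(F,c[:,0],z).astype(np.float32); R=cv2.minAreaRect(w); M=cv2.moments(c)
        print(n,i,np.round(R[0],1),np.round(R[1],1),round(R[2],1),"mom",np.round(ray(F,(M["m10"]/M["m00"],M["m01"]/M["m00"]),z)[0],1))
E
```

```text
top 0 [661.  144.4] [41.6 41.9] 18.8 mom [660.9 144.5]
top 1 [446.5 316.6] [60.9 60.6] 47.4 mom [446.4 317.1]
top 2 [472.    2.1] [98.5 96.8] 67.6 mom [472.    2.2]
top 3 [ 643.2 -183.8] [66.  65.4] 77.0 mom [ 643.  -183.8]
top 4 [ 441.8 -303.5] [60.  66.6] 24.6 mom [ 441.5 -302.7]
scene 0 [663.6 146.3] [42.2 39.8] 19.9 mom [663.8 146.5]
scene 1 [451.  319.8] [63.8 61.5] 48.5 mom [451.2 320.1]
scene 2 [474.3   3. ] [98.5 95.2] 66.9 mom [4.695e+02 4.000e-01]
scene 3 [ 647.7 -180.6] [68.4 63.8] 78.0 mom [ 648.  -180.3]
scene 4 [ 452.9 -297.8] [80.4 66. ] 24.2 mom [ 453.6 -297.1]
```

View pics/c1.png

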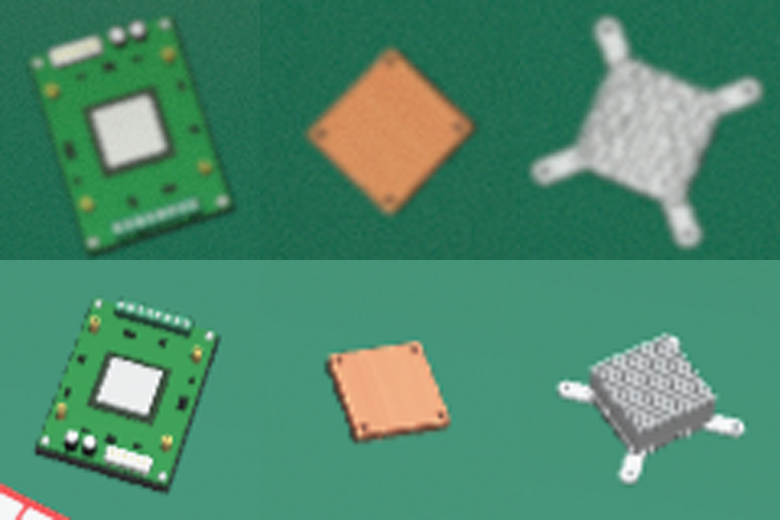

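The crops show the board's long axis turned about 18–19°, the spreader about 48°, and the heat sink ears clearly. Brass standoffs are visible for a finer board yaw.

```bash
cat > go.py <<'E'
import sys
from h import *
def go(x,y,z,yaw):
    s=r.sense(); Rt=Ro.from_euler("xyz",s["tcp_rot"]); 
    sh=Rt.inv().apply(np.array([x,y,z])-s["eef_pos"])/1000
    d=(Rt.inv()*Ro.from_euler("xyz",[np.pi,0,np.radians(yaw)])).as_rotvec()
    print("shift",np.round(sh,4),"turn",np.round(d,4),"|",np.round(s["eef_pos"],1),"yaw",round(np.degrees(s["tcp_rot"][2]),2),"q6",round(s["qpos"][5],2),"open",round(s["opening"],3),"F",np.round(s["contact_force"],1),"g",round(s["grasp_force"],1),"t",round(s["clock"],1))
if __name__=="__main__": go(*map(float,sys.argv[1:5]))
E
python3 - <<'E'
from h import *
for n,b,yb in(("top",(661,144.4),18.8),("scene",(663.7,146.4),18.8)):
    F=cams.grab_frame(n); im=cv2.cvtColor(F["image"],cv2.COLOR_RGB2HSV).astype(int)
    c,s=np.cos(np.radians(yb)),np.sin(np.radians(yb)); Q=[]
    for a,e in((1,1),(-1,1),(-1,-1),(1,-1)):
        p=np.array(b)+41*np.array([a*c-e*s,a*s+e*c]); u,v=np.round(proj(F,[*p,25])[0]).astype(int)
        w=im[v-5:v+6,u-5:u+6]; m=(w[...,0]>12)&(w[...,0]<40)&(w[...,1]>60); yy,xx=np.nonzero(m)
        Q.append(ray(F,(u-5+xx.mean(),v-5+yy.mean()),24)[0] if len(xx) else [np.nan]*2); print(len(xx),np.round(Q[-1]-p,1))
    Q=np.array(Q); d1=Q[0]+Q[3]-Q[1]-Q[2]; d2=Q[0]+Q[1]-Q[2]-Q[3]
    print(n,Q.mean(0).round(1),np.degrees(np.arctan2(d1[1],d1[0])).round(2),np.degrees(np.arctan2(-d2[0],d2[1])).round(2))
E
python3 go.py 448.5 318.2 120 137.8
```

```text
6 [-1.6 -1.1]
4 [-0.5 -1. ]
4 [-1.4 -0.1]
8 [-0.9 -0.2]
top [659.9 143.8] 18.79 18.96
13 [1.1 0.7]
10 [1.8 0.9]
7 [3.  1.2]
10 [1.2 1.3]
scene [665.5 147.4] 19.09 19.36
shift [-0.3534 -0.2035  0.1301] turn [-5.000e-04  1.000e-04  4.807e-01] | [158.1 604.5 250. ] yaw 165.34 q6 -0.0 open 1.0 F [0.3 0.6 0.1] g 0.0 t 0.3
```

```bash
python3 -m crank '[[-0.2,-0.115,0.06,0,0,0.481,0],[-0.2,-0.115,0.06,0,0,0.481,0],[-0.2,-0.115,0.06,0,0,0.481,0],[-0.2,-0.115,0.06,0,0,0.481,0],[-0.2,-0.115,0.06,0,0,0.481,0]]' 40; python3 go.py 448.5 318.2 80 137.8
```

```text
clock: 0.8
eef_pos: [323.8, 440.6, 189.7]
tcp_rot: [-3.141, 0.0, 2.403]
contact_force: [0.2, 0.1, -0.0]
opening: 0.998
grasp_force: 0.0
shift [-0.1746 -0.0065  0.1097] turn [-0.0005  0.0004 -0.002 ] | [323.8 440.6 189.7] yaw 137.69 q6 0.1 open 0.998 F [ 0.2  0.1 -0. ] g 0.0 t 0.8
```

```bash
python3 -m crank '[[-0.1746,-0.0065,0.09,0,0,0,0],[-0.1746,-0.0065,0.09,0,0,0,0],[-0.1746,-0.0065,0.09,0,0,0,0],[-0.1746,-0.0065,0.09,0,0,0,0],[-0.1746,-0.0065,0.1097,0,0,0,0]]'; python3 -m crank '[[0,0,0.03,0,0,0,0.1],[0,0,0.055,0,0,0,0.1],[0,0,0.057,0,0,0,0.1],[0,0,0.057,0,0,0,0.1]]';python3 go.py 448.5 318.2 22 137.8
```

```text
clock: 1.3
eef_pos: [450.6, 317.7, 79.8]
tcp_rot: [3.141, 0.001, 2.401]
contact_force: [-0.1, 0.9, -0.6]
opening: 0.997
grasp_force: 0.0
clock: 1.7
eef_pos: [447.3, 320.6, 23.5]
tcp_rot: [-3.14, -0.0, 2.405]
contact_force: [1.1, 1.4, 0.2]
opening: 0.899
grasp_force: 0.0
shift [-0.0025 -0.0009  0.0015] turn [-0.0012 -0.0002 -0.0002] | [447.3 320.6  23.5] yaw 137.79 q6 -0.21 open 0.899 F [1.1 1.4 0.2] g 0.0 t 1.7
```

```bash
python3 - <<'E'
from h import *
T=cams.grab_frame("top");S=cams.grab_frame("scene")
cv2.imwrite("pics/g1.png",np.hstack([crop(T,(160,318),45,400),crop(S,(459,270),45,400)]))
E
```

```text
(no output)
```

View pics/g1.png

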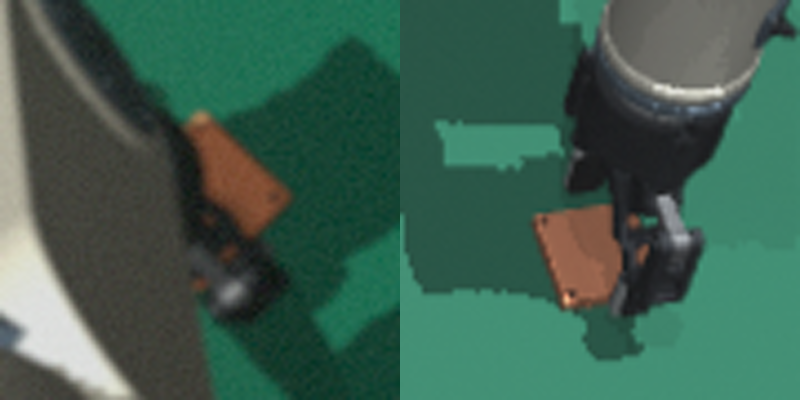

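The fingers straddle the plate with no contact; I now squeeze it.

```bash
python3 -m crank '[[0,0,0.0,0,0,0,0.5],[0,0,0.0,0,0,0,0.5],[0,0,0.00,0,0,0,0.5],[0,0,0.00,0,0,0,0.5],[0,0,0,0,0,0,0.5]]' 30;python3 go.py 448.5 318.2 22 137.8; python3 -m crank '[[0,0,0.0,0,0,0,0.1],[0,0,0.0,0,0,0,0.1],[0,0,0.00,0,0,0,0.1]]'; python3 go.py 448.5 318.2 80 47.8
```

```text
clock: 2.3
eef_pos: [449.2, 321.9, 27.0]
tcp_rot: [3.137, 0.001, 2.405]
contact_force: [-3.5, -2.2, 29.0]
opening: 0.505
grasp_force: 15.0
shift [-0.002  -0.0033  0.005 ] turn [0.0043 0.0011 0.    ] | [449.2 321.9  27. ] yaw 137.8 q6 -0.21 open 0.505 F [-3.5 -2.2 29. ] g 15.0 t 2.3
clock: 2.6
eef_pos: [447.5, 320.7, 23.9]
tcp_rot: [3.141, 0.0, 2.405]
contact_force: [-0.4, -0.2, 0.1]
opening: 0.905
grasp_force: 0.0
shift [-0.0025 -0.0012 -0.0561] turn [ 3.0000e-04 -2.0000e-04  1.5706e+00] | [447.5 320.7  23.9] yaw 137.79 q6 -0.21 open 0.905 F [-0.4 -0.2  0.1] g 0.0 t 2.6
```

The tips rode on the plate's top: the open fingers sit farther back (a linkage arc gives about 13 mm overhang at 60 mm opening). I go 9 mm lower.

```bash
python3 -m crank '[[0,0,0.003,0,0,0,0.1],[0,0,0.006,0,0,0,0.1],[0,0,0.009,0,0,0,0.1],[0,0,0.009,0,0,0,0.1]]'; python3 -m crank '[[0,0,0.0,0,0,0,0.35],[0,0,0.0,0,0,0,0.35],[0,0,0.00,0,0,0,0.35],[0,0,0.00,0,0,0,0.35],[0,0,0,0,0,0,0.35]]' 30;python3 go.py 448.5 318.2 15 137.8
```

```text
clock: 3.0
eef_pos: [447.1, 320.4, 13.9]
tcp_rot: [-3.14, -0.0, 2.405]
contact_force: [0.2, 0.1, 0.2]
opening: 0.901
grasp_force: 0.0
clock: 3.5
eef_pos: [447.5, 320.6, 14.6]
tcp_rot: [-3.142, -0.0, 2.405]
contact_force: [-1.0, 0.4, -0.9]
opening: 0.691
grasp_force: 33.0
shift [-0.0024 -0.0011 -0.0004] turn [-0.     -0.     -0.0004] | [447.5 320.6  14.6] yaw 137.78 q6 -0.21 open 0.691 F [-1.   0.4 -0.9] g 33.0 t 3.5
```

```bash
python3 -m crank '[[0,0,0,0,0,0,0.1],[0,0,0,0,0,0,0.1],[0,0,-0.025,0,0,0,0.1],[0,0,-0.025,0,0,0.3,0.1],[0,0,-0.025,0,0,0.3,0.1]]'; python3 -m crank '[[0,0,0,0,0,1.27,0.1],[0,0,0,0,0,1.27,0.1],[0,0,0,0,0,1.27,0.1],[0,0,0,0,0,1.27,0.1],[0,0,0,0,0,1.27,0.1]]';python3 go.py 447.5 320.6 15 47.8
```

```text
clock: 4.0
eef_pos: [448.0, 321.0, 40.4]
tcp_rot: [3.14, -0.0, 2.099]
contact_force: [-0.1, 0.3, 0.1]
opening: 0.897
grasp_force: 0.0
clock: 4.5
eef_pos: [447.5, 320.7, 39.7]
tcp_rot: [3.141, -0.0, 1.349]
contact_force: [0.0, -0.1, 0.5]
opening: 0.903
grasp_force: 0.0
shift [-0.0001 -0.      0.0247] turn [ 1.000e-04 -2.000e-04  5.143e-01] | [447.5 320.7  39.7] yaw 77.27 q6 0.84 open 0.903 F [ 0.  -0.1  0.5] g 0.0 t 4.5
```

```bash
python3 -m crank '[[0,0,0,0,0,0.52,0.1],[0,0,0,0,0,0.52,0.1],[0,0,0,0,0,0.52,0.1],[0,0,0,0,0,0.52,0.1],[0,0,0,0,0,0.52,0.1]]';python3 go.py 447.5 320.6 15 47.8
```

```text
clock: 5.0
eef_pos: [447.6, 320.7, 39.7]
tcp_rot: [3.142, -0.0, 0.834]
contact_force: [0.0, -0.4, -0.8]
opening: 0.901
grasp_force: 0.0
shift [-0.0001  0.      0.0247] turn [ 0.0001 -0.0002 -0.0004] | [447.6 320.7  39.7] yaw 47.78 q6 1.36 open 0.901 F [ 0.  -0.4 -0.8] g 0.0 t 5.0
```

```bash
python3 -m crank '[[0,0,0.02,0,0,0,0.1],[0,0,0.025,0,0,0,0.1],[0,0,0.025,0,0,0,0.1]]'; python3 -m crank '[[0,0,0.0,0,0,0,0.35],[0,0,0.0,0,0,0,0.35],[0,0,0.00,0,0,0,0.35],[0,0,0.00,0,0,0,0.5],[0,0,0,0,0,0,0.5]]' 40;python3 go.py 447.5 320.6 60 47.8;python3 - <<'E'
from h import *
T=cams.grab_frame("top");S=cams.grab_frame("scene")
cv2.imwrite("pics/g2.png",np.hstack([crop(T,(160,318),45,400),crop(S,(459,270),45,400)]))
E
```

```text
clock: 5.3
eef_pos: [446.8, 320.2, 13.9]
tcp_rot: [-3.141, 0.002, 0.836]
contact_force: [-0.5, 0.8, 0.5]
opening: 0.898
grasp_force: 0.0
clock: 5.8
eef_pos: [447.7, 320.8, 15.3]
tcp_rot: [3.141, -0.001, 0.835]
contact_force: [-1.4, -1.7, 5.8]
opening: 0.689
grasp_force: 44.2
shift [-0.0003  0.     -0.0447] turn [ 0.0002 -0.0007  0.0008] | [447.7 320.8  15.3] yaw 47.85 q6 1.35 open 0.689 F [-1.4 -1.7  5.8] g 44.2 t 5.8
```

View pics/g2.png

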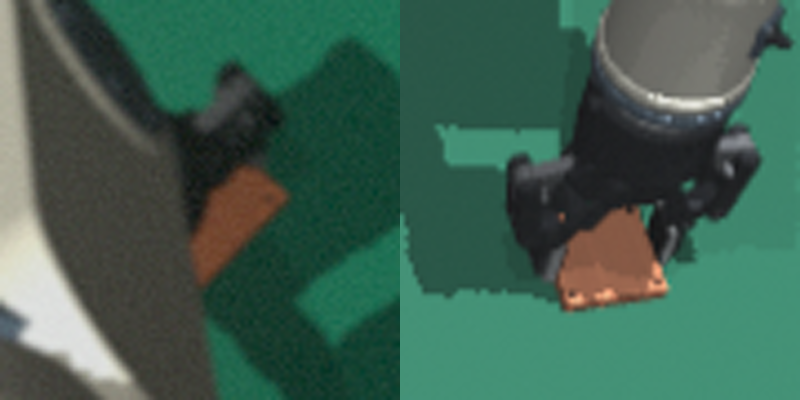

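Good grip with the fingers on two opposite sides. Lift and carry to the board.

```bash
python3 -m crank '[[0,0,-0.03,0,0,0,0.5],[0,0,-0.06,0,0,0,0.5],[0,0,-0.06,0,0,0,0.5]]';python3 go.py 662.5 145.5 75 19
```

```text
clock: 6.2
eef_pos: [449.5, 322.1, 77.9]
tcp_rot: [3.14, -0.006, 0.835]
contact_force: [1.1, -0.2, -2.5]
opening: 0.684
grasp_force: 45.5
shift [0.0121 0.2764 0.0033] turn [-2.000e-04 -6.000e-03  5.033e-01] | [449.5 322.1  77.9] yaw 47.84 q6 1.35 open 0.684 F [ 1.1 -0.2 -2.5] g 45.5 t 6.2
```

```bash
python3 -m crank '[[0.003,0.06,0,0,0,0.503,0.5],[0.006,0.1,0,0,0,0.503,0.5],[0.006,0.14,0,0,0,0.503,0.5],[0.008,0.17,0,0,0,0.503,0.5],[0.009,0.19,0,0,0,0.503,0.5]]';python3 go.py 662.5 145.5 75 19
```

```text
clock: 6.7
eef_pos: [595.5, 198.0, 73.6]
tcp_rot: [3.141, 0.001, 0.33]
contact_force: [-1.0, -0.5, -2.4]
opening: 0.686
grasp_force: 45.4
shift [ 0.0464  0.0714 -0.0014] turn [ 0.0002  0.0005 -0.0018] | [595.5 198.   73.6] yaw 18.9 q6 1.56 open 0.686 F [-1.  -0.5 -2.4] g 45.4 t 6.7
```

```bash
python3 -m crank '[[0.025,0.035,0,0,0,-0.002,0.5],[0.0464,0.0714,-0.0014,0,0,-0.002,0.5],[0.0464,0.0714,-0.0014,0,0,-0.002,0.5],[0.0464,0.0714,-0.0014,0,0,-0.002,0.5],[0.0464,0.0714,-0.0014,0,0,-0.002,0.5]]';python3 go.py 662.5 145.5 32 19; python3 - <<'E'
from h import *
T=cams.grab_frame("top");S=cams.grab_frame("scene")
cv2.imwrite("pics/p1.png",np.hstack([crop(T,(246,220),50,400),crop(S,(354,292),50,400)]))
E
```

```text
clock: 7.2
eef_pos: [660.0, 148.0, 75.1]
tcp_rot: [-3.141, 0.002, 0.335]
contact_force: [-0.1, 0.3, -3.3]
opening: 0.688
grasp_force: 45.4
shift [0.0016 0.0032 0.0431] turn [-0.0006  0.002   0.0035] | [660.  148.   75.1] yaw 19.2 q6 1.45 open 0.688 F [-0.1  0.3 -3.3] g 45.4 t 7.2
```

View pics/p1.png

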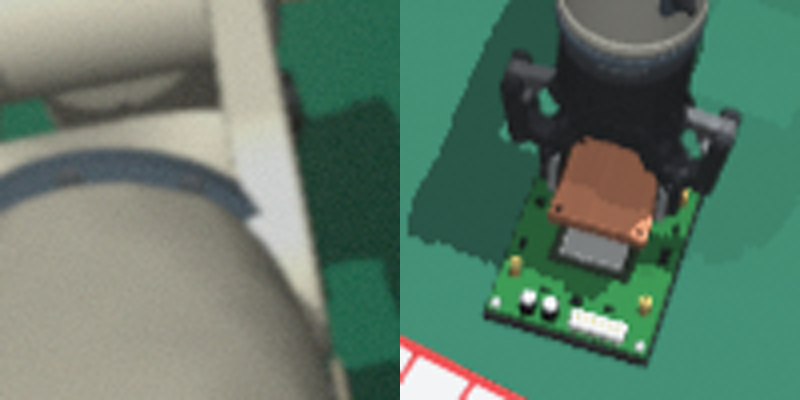

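The plate hangs level above the chip, slightly toward the robot in the scene view (plate at (610,190) over the chip at (595,250) in the crop). Lower it to just above the chip.

```bash
python3 -m crank '[[0,0,0.02,0,0,0.003,0.5],[0,0,0.038,0,0,0.003,0.5],[0,0,0.038,0,0,0.003,0.5],[0,0,0.038,0,0,0.003,0.5]]';python3 go.py 662.5 145.5 31.5 19
```

```text
clock: 7.7
eef_pos: [660.7, 147.7, 37.4]
tcp_rot: [-3.141, 0.002, 0.332]
contact_force: [0.7, -0.0, -2.5]
opening: 0.686
grasp_force: 45.4
shift [0.001  0.0026 0.0059] turn [-0.0002  0.0017 -0.0001] | [660.7 147.7  37.4] yaw 18.99 q6 1.46 open 0.686 F [ 0.7 -0.  -2.5] g 45.4 t 7.7
```

```bash
python3 -m crank '[[0.001,0.0026,0.002,0,0,0,0.5],[0.001,0.0026,0.003,0,0,0,0.5],[0.001,0.0026,0.004,0,0,0,0.5],[0.001,0.0026,0.005,0,0,0,0.5],[0.001,0.0026,0.006,0,0,0,0.5]]';python3 go.py 662.5 145.5 31 19
```

```text
clock: 8.2
eef_pos: [663.3, 145.2, 32.1]
tcp_rot: [3.142, -0.0, 0.331]
contact_force: [-0.1, -0.3, -2.4]
opening: 0.687
grasp_force: 45.4
shift [-0.0007 -0.0005  0.0011] turn [ 0.     -0.0002 -0.0009] | [663.3 145.2  32.1] yaw 18.95 q6 1.45 open 0.687 F [-0.1 -0.3 -2.4] g 45.4 t 8.2
```

```bash
python3 -m crank '[[-0.0007,-0.0005,0.0007,0,0,0,0.5],[-0.0007,-0.0005,0.001,0,0,0,0.5],[-0.0007,-0.0005,0.0015,0,0,0,0.5]]';python3 go.py 662.5 145.5 31 19
```

```text
clock: 8.5
eef_pos: [662.6, 145.5, 31.3]
tcp_rot: [3.141, -0.0, 0.331]
contact_force: [-3.3, -2.0, 11.1]
opening: 0.685
grasp_force: 46.7
shift [-0.0001 -0.0001  0.0003] turn [ 0.0001 -0.0003 -0.0008] | [662.6 145.5  31.3] yaw 18.96 q6 1.45 open 0.685 F [-3.3 -2.  11.1] g 46.7 t 8.5
```

```bash
python3 -m crank '[[0,0,0,0,0,0,0.25],[0,0,0,0,0,0,0.2],[0,0,0,0,0,0,0.15],[0,0,-0.03,0,0,0,0.15],[0,0,-0.08,0,0,0,0.15]]';python3 go.py 472.5 2 120 67.3
```

```text
clock: 9.0
eef_pos: [659.9, 145.0, 107.7]
tcp_rot: [-3.141, 0.007, 0.331]
contact_force: [0.6, -0.6, 0.0]
opening: 0.851
grasp_force: 0.0
shift [-0.2237  0.0744 -0.0108] turn [-0.0037  0.0062 -0.8438] | [659.9 145.  107.7] yaw 18.95 q6 1.45 open 0.851 F [ 0.6 -0.6  0. ] g 0.0 t 9.0
```

```bash
python3 -m crank '[[-0.05,0.015,-0.011,0,0,-0.7,0.1],[-0.095,0.03,-0.011,0,0,-0.7,0.1],[-0.14,0.045,-0.011,0,0,-0.7,0.1],[-0.18,0.06,-0.011,0,0,-0.7,0.1],[-0.2237,0.0744,-0.011,0,0,-0.7,0.1]]';python3 go.py 472.5 2 90 67.3
cat > look.py <<'E'
import sys
from h import *
# relative measure: plate/stack top square vs board standoffs, both cams
n=sys.argv[1]
T=cams.grab_frame("top");S=cams.grab_frame("scene")
cv2.imwrite(f"pics/{n}.png",np.hstack([crop(T,(246,220),40,400),crop(S,(354,295),40,400)]))
np.savez(f"pics/{n}.npz",T=T["image"],S=S["image"])
E
python3 look.py p2
```

```text
clock: 9.5
eef_pos: [473.9, 1.7, 121.7]
tcp_rot: [3.141, -0.0, 1.037]
contact_force: [0.3, -0.1, 0.9]
opening: 0.902
grasp_force: 0.0
shift [-0.0005 -0.0014  0.0317] turn [ 0.001  -0.0004 -0.1376] | [473.9   1.7 121.7] yaw 59.42 q6 0.53 open 0.902 F [ 0.3 -0.1  0.9] g 0.0 t 9.5
```

View pics/p2.png

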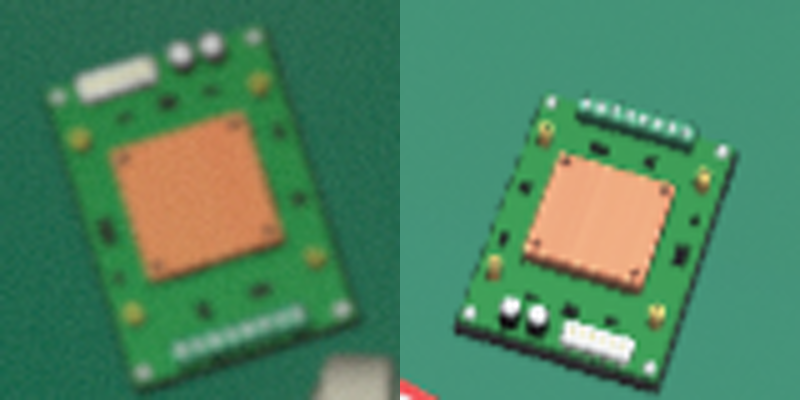

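```bash
python3 - <<'E'
from h import *
d=np.load("pics/p2.npz")
for n,k,ch in(("top","T",(661,144.4)),("scene","S",(663.7,146.4))):
    F=cams.grab_frame(n); im=cv2.resize(d[k],None,fx=4,fy=4,interpolation=cv2.INTER_CUBIC); hs=cv2.cvtColor(im,cv2.COLOR_RGB2HSV)
    big=lambda a:(a-1.5)/4
    for vt in(0,150,190,205,215):
        m=((hs[...,0]<22)&(hs[...,1]>70)&(hs[...,2]>vt)).astype(np.uint8); m=cv2.morphologyEx(m,cv2.MORPH_CLOSE,np.ones((9,9)))
        u,v=[int(4*q) for q in ((246,218) if k=="T" else (354,299))]; mm=np.zeros_like(m); mm[v-110:v+110,u-110:u+110]=m[v-110:v+110,u-110:u+110]
        c=max(cv2.findContours(mm,cv2.RETR_EXTERNAL,cv2.CHAIN_APPROX_NONE)[0],key=cv2.contourArea,default=None)
        if c is None: continue
        w=ray(F,big(c[:,0].astype(float)),26).astype(np.float32);R=cv2.minAreaRect(w);M=cv2.moments(w.reshape(-1,1,2))
        print(n,vt,np.round(R[0],1),np.round(R[1],1),round(R[2],1),"mom",np.round([M["m10"]/M["m00"],M["m01"]/M["m00"]],1),"chip",ch)
    # chip again from first image
    im0=cv2.cvtColor(cv2.resize(cv2.imread(f"pics/{n}0.png"),None,fx=4,fy=4,interpolation=cv2.INTER_CUBIC),cv2.COLOR_BGR2HSV)
    m=((im0[...,1]<90)&(im0[...,2]>120)).astype(np.uint8); u,v=[int(4*q) for q in ((246,220) if k=="T" else (354,301))]; mm=np.zeros_like(m); mm[v-60:v+60,u-60:u+60]=m[v-60:v+60,u-60:u+60]
    c=max(cv2.findContours(mm,cv2.RETR_EXTERNAL,cv2.CHAIN_APPROX_NONE)[0],key=cv2.contourArea)
    w=ray(F,big(c[:,0].astype(float)),16).astype(np.float32);R=cv2.minAreaRect(w);print("chip",np.round(R[0],1),np.round(R[1],1),round(R[2],1))
E
```

```text
top 0 [660.9 143.8] [61.7 60.5] 19.0 mom [660.8 143.8] chip (661, 144.4)
top 150 [661.4 144.4] [59.9 59.9] 19.2 mom [661.4 144.3] chip (661, 144.4)
top 190 [661.3 144.4] [56.6 56.2] 19.5 mom [661.4 144.4] chip (661, 144.4)
top 205 [661.3 144.4] [53.7 53.6] 19.5 mom [661.4 144.3] chip (661, 144.4)
chip [661.  144.4] [42.9 43. ] 18.4
scene 0 [665.7 147.3] [64.8 60.6] 18.7 mom [665.8 147.3] chip (663.7, 146.4)
scene 150 [664.1 146.5] [61.6 60.2] 19.1 mom [664.3 146.6] chip (663.7, 146.4)
scene 190 [663.8 146.4] [60.2 59.6] 18.9 mom [663.9 146.3] chip (663.7, 146.4)
scene 205 [663.6 146.3] [59.6 59.1] 19.2 mom [663.8 146.4] chip (663.7, 146.4)
scene 215 [663.6 146.2] [58.8 58.5] 19.1 mom [663.9 146.6] chip (663.7, 146.4)
chip [663.3 146.2] [44.1 42.3] 19.0
```

The spreader lies on the chip within about 0.4 mm and 0.2°. Now the heat sink: descend and squeeze.

```bash
python3 -m crank '[[0,0,0.04,0,0,-0.138,0.05],[0,0,0.065,0,0,-0.138,0.05],[0,0,0.085,0,0,-0.138,0.05],[0,0,0.102,0,0,-0.138,0.05],[0,0,0.102,0,0,-0.138,0.05]]'; python3 -m crank '[[0,0,0.0,0,0,0,0.5],[0,0,0.0,0,0,0,0.5],[0,0,0.00,0,0,0,0.5],[0,0,0.00,0,0,0,0.5]]' 25;python3 go.py 472.5 2 20 67.3; python3 -m crank '[[0,0,0,0,0,0,0.1],[0,0,0,0,0,0,0.1],[0,0,-0.04,0,0,0,0.1]]'; python3 go.py 473 2 50 -22.7
```

```text
clock: 10.2
eef_pos: [475.0, 3.1, 17.7]
tcp_rot: [-3.139, 0.001, 1.169]
contact_force: [0.7, -0.2, 0.1]
opening: 0.95
grasp_force: 0.0
clock: 10.6
eef_pos: [475.6, 2.5, 20.1]
tcp_rot: [3.14, -0.001, 1.169]
contact_force: [1.3, 0.9, 0.6]
opening: 0.692
grasp_force: 28.5
shift [-0.0017 -0.0026  0.0001] turn [ 0.0013 -0.0005 -0.0059] | [475.6   2.5  20.1] yaw 66.96 q6 0.4 open 0.692 F [1.3 0.9 0.6] g 28.5 t 10.6
clock: 10.9
eef_pos: [472.0, 2.4, 56.5]
tcp_rot: [-3.134, 0.003, 1.169]
contact_force: [0.8, 0.3, 0.1]
opening: 0.9
grasp_force: 0.0
shift [0.     0.0011 0.0065] turn [-0.0033  0.0082  1.5649] | [472.    2.4  56.5] yaw 66.96 q6 0.4 open 0.9 F [0.8 0.3 0.1] g 0.0 t 10.9
```

```bash
python3 -m crank '[[0,0,0,0,0,1.571,0.1],[0,0,0,0,0,1.571,0.1],[0,0,0,0,0,1.571,0.1],[0,0,0,0,0,1.571,0.1],[0,0,0,0,0,1.571,0.1]]'; python3 go.py 473 2 20 -23
```

```text
clock: 11.4
eef_pos: [475.0, 2.5, 59.6]
tcp_rot: [3.141, -0.0, 0.413]
contact_force: [0.4, 0.2, -0.3]
opening: 0.899
grasp_force: 0.0
shift [-0.0021 -0.0004  0.0396] turn [ 0.00e+00 -3.00e-04  8.14e-01] | [475.    2.5  59.6] yaw 23.64 q6 1.16 open 0.899 F [ 0.4  0.2 -0.3] g 0.0 t 11.4
```

```bash
python3 -m crank '[[0,0,0,0,0,0.814,0.1],[0,0,0,0,0,0.814,0.1],[0,0,0,0,0,0.814,0.1],[0,0,0,0,0,0.814,0.1],[0,0,0,0,0,0.814,0.1]]';  python3 -m crank '[[0,0,0,0,0,0.065,0.1],[0,0,0.03,0,0,0.065,0.1],[0,0,0.0396,0,0,0.065,0.1],[0,0,0.0396,0,0,0.065,0.1]]'; python3 -m crank '[[0,0,0.0,0,0,0,0.5],[0,0,0.0,0,0,0,0.5],[0,0,0.00,0,0,0,0.5],[0,0,0.00,0,0,0,0.5],[0,0,0.00,0,0,0,0.5]]' 40; python3 go.py 473 2 20 -23
```

```text
clock: 11.9
eef_pos: [475.0, 2.5, 59.6]
tcp_rot: [-3.142, -0.0, -0.337]
contact_force: [1.0, -1.2, -0.1]
opening: 0.901
grasp_force: 0.0
clock: 12.3
eef_pos: [473.7, 2.5, 18.8]
tcp_rot: [3.14, 0.003, -0.396]
contact_force: [-0.1, -0.2, 0.8]
opening: 0.902
grasp_force: 0.0
clock: 12.8
eef_pos: [475.5, 2.5, 20.5]
tcp_rot: [-3.141, -0.001, -0.396]
contact_force: [-0.2, -0.2, 7.0]
opening: 0.697
grasp_force: 44.4
shift [-0.0021  0.0014  0.0005] turn [-0.0003 -0.0009  0.0053] | [475.5   2.5  20.5] yaw -22.7 q6 1.97 open 0.697 F [-0.2 -0.2  7. ] g 44.4 t 12.8
```

```bash
python3 -m crank '[[0,0,-0.04,0,0,0,0.5],[0,0,-0.07,0,0,0,0.5],[0,0,-0.07,0,0,0,0.5],[0,0,-0.07,0,0,0,0.5]]'; python3 go.py 662.5 145.5 85 19
```

```text
clock: 13.2
eef_pos: [475.3, 2.5, 90.3]
tcp_rot: [-3.141, -0.001, -0.396]
contact_force: [-0.4, 0.1, -2.5]
opening: 0.693
grasp_force: 45.2
shift [ 0.1175 -0.2042  0.0056] turn [-1.000e-04 -1.600e-03 -7.278e-01] | [475.3   2.5  90.3] yaw -22.7 q6 1.97 open 0.693 F [-0.4  0.1 -2.5] g 45.2 t 13.2
```

```bash
python3 -m crank '[[0.02,-0.035,0,0,0,-0.728,0.5],[0.043,-0.075,0,0,0,-0.728,0.5],[0.066,-0.115,0,0,0,-0.728,0.5],[0.09,-0.155,0,0,0,-0.728,0.5],[0.1,-0.18,0.003,0,0,-0.728,0.5]]';python3 go.py 662.5 145.5 85 19
```

```text
clock: 13.7
eef_pos: [639.1, 131.8, 85.4]
tcp_rot: [-3.142, -0.001, 0.338]
contact_force: [0.3, 0.3, -1.9]
opening: 0.695
grasp_force: 45.0
shift [ 0.0266 -0.0051  0.0004] turn [-0.     -0.0007  0.0068] | [639.1 131.8  85.4] yaw 19.39 q6 1.43 open 0.695 F [ 0.3  0.3 -1.9] g 45.0 t 13.7
```

```bash
python3 -m crank '[[0.0266,-0.0051,0,0,0,0.007,0.5],[0.0266,-0.0051,0,0,0,0.007,0.5],[0.0266,-0.0051,0.02,0,0,0.007,0.5],[0.0266,-0.0051,0.035,0,0,0.007,0.5],[0.0266,-0.0051,0.035,0,0,0.007,0.5]]';python3 -m crank '[[0,0,0,0,0,0,0.5],[0,0,0,0,0,0,0.5]]'; python3 go.py 662.5 145.5 46.5 19
```

```text
clock: 14.2
eef_pos: [657.1, 142.5, 48.2]
tcp_rot: [-3.141, 0.007, 0.324]
contact_force: [0.1, -0.4, -2.3]
opening: 0.692
grasp_force: 45.0
clock: 14.4
eef_pos: [660.4, 143.2, 52.4]
tcp_rot: [3.142, -0.0, 0.324]
contact_force: [-0.0, -0.4, -1.2]
opening: 0.694
grasp_force: 45.0
shift [ 0.0027 -0.0015  0.0059] turn [ 0.0001 -0.0005 -0.0071] | [660.4 143.2  52.4] yaw 18.59 q6 1.46 open 0.694 F [-0.  -0.4 -1.2] g 45.0 t 14.4
```

```bash
python3 -m crank '[[0.0027,-0.0015,0.001,0,0,-0.007,0.5],[0.0027,-0.0015,0.002,0,0,-0.007,0.5],[0.0027,-0.0015,0.0035,0,0,-0.007,0.5],[0.0027,-0.0015,0.0045,0,0,-0.007,0.5],[0.0027,-0.0015,0.0045,0,0,-0.007,0.5]]'; python3 go.py 662.5 145.5 46.5 19
```

```text
clock: 14.9
eef_pos: [662.2, 145.7, 47.2]
tcp_rot: [-3.142, 0.0, 0.332]
contact_force: [1.0, -0.4, -0.4]
opening: 0.697
grasp_force: 45.0
shift [0.0003 0.0003 0.0007] turn [-0.      0.0003  0.0002] | [662.2 145.7  47.2] yaw 19.01 q6 1.45 open 0.697 F [ 1.  -0.4 -0.4] g 45.0 t 14.9
```

```bash
python3 -m crank '[[0.0003,0.0003,0.0005,0,0,0,0.5],[0.0003,0.0003,0.001,0,0,0,0.5],[0.0003,0.0003,0.0015,0,0,0,0.5]]'; python3 go.py 662.5 145.5 46.5 19
```

```text
clock: 15.2
eef_pos: [662.8, 145.5, 46.5]
tcp_rot: [3.142, -0.0, 0.332]
contact_force: [-3.8, -1.8, 9.1]
opening: 0.693
grasp_force: 46.2
shift [-0.0003 -0.0001  0.    ] turn [ 0.0001 -0.0001  0.0001] | [662.8 145.5  46.5] yaw 19.01 q6 1.45 open 0.693 F [-3.8 -1.8  9.1] g 46.2 t 15.2
```

```bash
python3 -m crank '[[0,0,0,0,0,0,0.25],[0,0,0,0,0,0,0.2],[0,0,0,0,0,0,0.15],[0,0,-0.03,0,0,0,0.15],[0,0,-0.08,0,0,0,0.15]]';python3 -m crank '[[-0.0,0,-0.02,0,0,0,0.15],[-0.0,0,-0.02,0,0,0,0.15]]';python3 go.py 443 -305 120 24.5
```

```text
clock: 15.7
eef_pos: [660.2, 145.0, 123.1]
tcp_rot: [-3.141, 0.007, 0.332]
contact_force: [0.9, 0.4, 0.0]
opening: 0.847
grasp_force: 0.0
clock: 15.9
eef_pos: [665.1, 146.1, 150.0]
tcp_rot: [3.141, -0.007, 0.332]
contact_force: [0.1, 0.1, 0.9]
opening: 0.848
grasp_force: 0.0
shift [-0.3571  0.3541  0.0279] turn [ 0.0011 -0.0066 -0.0958] | [665.1 146.1 150. ] yaw 19.01 q6 1.45 open 0.848 F [0.1 0.1 0.9] g 0.0 t 15.9
```

```bash
python3 -m crank '[[-0.03,0.03,0,0,0,-0.096,0.1],[-0.06,0.06,0,0,0,-0.096,0.1],[-0.09,0.09,0,0,0,-0.096,0.1],[-0.12,0.12,0,0,0,-0.096,0.1],[-0.15,0.15,0.01,0,0,-0.096,0.1]]';python3 go.py 443 -305 100 24.5; python3 - <<'E'
from h import *
T=cams.grab_frame("top")
cv2.imwrite("pics/p3.png",np.hstack([crop(T,(246,220),45,400),crop(T,(454,323),30,400)])); np.savez("pics/p3.npz",T=T["image"],S=cams.grab_frame("scene")["image"])
E
```

```text
clock: 16.4
eef_pos: [569.0, -46.4, 135.7]
tcp_rot: [3.141, -0.001, 0.428]
contact_force: [0.2, -0.3, 0.0]
opening: 0.901
grasp_force: 0.0
shift [-0.222   0.1829  0.0357] turn [ 0.0004 -0.0007  0.0005] | [569.  -46.4 135.7] yaw 24.53 q6 1.06 open 0.901 F [ 0.2 -0.3  0. ] g 0.0 t 16.4
```

View pics/p3.png

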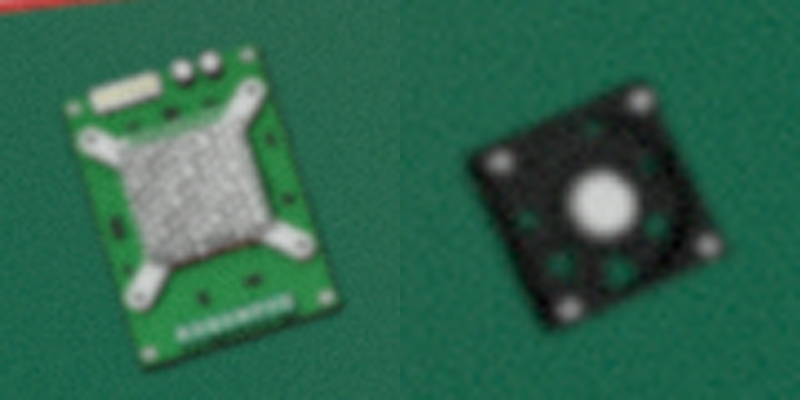

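The heat sink sits square with its ears over the standoffs; the fan's corner dots in the crop are at (501,160), (641,100), (709,245), (570,308).

```bash
python3 - <<'E'
from h import *
T=cams.grab_frame("top")
P=np.array([(101,160),(241,100),(309,245),(170,308)])/6.667+[424-.42,293-.42]
w=ray(T,P,25)+[1.2,1.1]; print(w.round(1),w.mean(0).round(1)); 
for i in range(4): d=w[(i+1)%4]-w[i]; print(np.degrees(np.arctan2(d[1],d[0])).round(1),np.hypot(*d).round(1))
E
python3 -m crank '[[-0.038,0.031,0,0,0,0,0.05],[-0.075,0.062,0,0,0,0,0.05],[-0.112,0.092,0,0,0,0,0.05],[-0.15,0.123,0,0,0,0,0.05],[-0.17,0.14,0.01,0,0,0,0.05]]';python3 go.py 443 -305 80 24.5;
```

```text
[[ 457.  -272.3]
 [ 476.5 -318.2]
 [ 431.  -338. ]
 [ 410.9 -292.7]] [ 443.8 -305.3]
-66.9 49.9
-156.4 49.6
113.9 49.6
23.9 50.4
clock: 17.05
eef_pos: [473.0, -245.2, 126.4]
tcp_rot: [3.14, -0.001, 0.427]
contact_force: [1.6, 0.9, -0.2]
opening: 0.953
grasp_force: 0.0
shift [-0.0521  0.0419  0.0464] turn [ 0.0017 -0.001  -0.0004] | [ 473.  -245.2  126.4] yaw 24.48 q6 0.66 open 0.953 F [ 1.6  0.9 -0.2] g 0.0 t 17.1
```

```bash
python3 -m crank '[[-0.03,0.024,0.02,0,0,0.012,0.05],[-0.0515,0.0425,0.04,0,0,0.012,0.05],[-0.0515,0.0425,0.06,0,0,0.012,0.05],[-0.0515,0.0425,0.085,0,0,0.012,0.05],[-0.0515,0.0425,0.107,0,0,0.012,0.05]]';python3 -m crank '[[0,0,0,0,0,0,0.05],[0,0,0,0,0,0,0.05]]';python3 go.py 443.8 -305.3 17 24
```

```text
clock: 17.55
eef_pos: [444.4, -302.8, 17.4]
tcp_rot: [-3.141, -0.0, 0.416]
contact_force: [-0.0, 0.9, -0.8]
opening: 0.948
grasp_force: 0.0
clock: 17.75
eef_pos: [444.2, -302.5, 18.6]
tcp_rot: [-3.141, 0.001, 0.416]
contact_force: [0.3, -0.3, 0.6]
opening: 0.951
grasp_force: 0.0
shift [-0.0015  0.0024  0.0016] turn [-0.001   0.0005 -0.0024] | [ 444.2 -302.5   18.6] yaw 23.86 q6 0.55 open 0.951 F [ 0.3 -0.3  0.6] g 0.0 t 17.8
```

```bash
python3 -m crank '[[-0.0015,0.0024,0.001,0,0,0,0.5],[-0.0015,0.0024,0.001,0,0,0,0.5],[-0.0015,0.0024,0.001,0,0,0,0.5],[-0.0015,0.0024,0.001,0,0,0,0.5]]' 25;python3 go.py 443.8 -305.3 17 24; python3 -m crank '[[0,0,0,0,0,0,0.1],[0,0,0,0,0,0,0.1],[0,0,-0.035,0,0,0,0.1],[0,0,-0.035,0,0,-0.4,0.1],[0,0,-0.035,0,0,-0.4,0.1]]';python3 -m crank '[[0,0,0,0,0,-0.72,0.1],[0,0,0,0,0,-0.72,0.1],[0,0,0,0,0,-0.72,0.1],[0,0,0,0,0,-0.72,0.1],[0,0,0,0,0,-0.72,0.1]]';python3 go.py 443.8 -305.3 17 114
```

```text
clock: 18.15
eef_pos: [444.4, -306.5, 19.0]
tcp_rot: [3.14, -0.001, 0.416]
contact_force: [1.0, 0.1, 7.4]
opening: 0.696
grasp_force: 27.9
shift [-0.0001 -0.0013  0.002 ] turn [ 0.002  -0.0013 -0.0031] | [ 444.4 -306.5   19. ] yaw 23.82 q6 0.55 open 0.696 F [1.  0.1 7.4] g 27.9 t 18.1
clock: 18.65
eef_pos: [443.9, -306.2, 53.8]
tcp_rot: [3.14, -0.0, 0.722]
contact_force: [-0.6, 0.3, 0.7]
opening: 0.897
grasp_force: 0.0
clock: 19.15
eef_pos: [443.3, -305.8, 52.8]
tcp_rot: [-3.141, -0.0, 1.442]
contact_force: [-0.5, 0.6, 0.4]
opening: 0.9
grasp_force: 0.0
shift [0.0005 0.0005 0.0358] turn [-3.000e-04 -3.000e-04 -5.479e-01] | [ 443.3 -305.8   52.8] yaw 82.61 q6 -0.48 open 0.9 F [-0.5  0.6  0.4] g 0.0 t 19.1
```

```bash
python3 -m crank '[[0,0,0,0,0,-0.545,0.1],[0,0,0,0,0,-0.545,0.1],[0,0,0,0,0,-0.545,0.1],[0,0,0,0,0,-0.545,0.1],[0,0,0.015,0,0,-0.545,0.1]]';python3 -m crank '[[0,0,0.01,0,0,0,0.1],[0,0,0.0205,0,0,0,0.1],[0,0,0.0205,0,0,0,0.1]]';python3 -m crank '[[0,0,0,0,0,0,0.5],[0,0,0,0,0,0,0.5],[0,0,0,0,0,0,0.5],[0,0,0,0,0,0,0.5],[0,0,0,0,0,0,0.5]]' 40; python3 go.py 443.8 -305.3 90 113.82
```

```text
clock: 19.65
eef_pos: [444.4, -306.6, 39.0]
tcp_rot: [3.14, 0.002, 1.984]
contact_force: [0.3, -0.6, 1.3]
opening: 0.897
grasp_force: 0.0
clock: 19.95
eef_pos: [442.5, -305.2, 15.9]
tcp_rot: [-3.14, -0.002, 1.981]
contact_force: [-0.4, -0.3, 0.8]
opening: 0.901
grasp_force: 0.0
clock: 20.45
eef_pos: [443.6, -305.9, 17.6]
tcp_rot: [3.141, 0.0, 1.981]
contact_force: [-0.7, -0.0, -1.1]
opening: 0.689
grasp_force: 43.7
shift [ 0.0005  0.0005 -0.0724] turn [ 0.0001  0.0002 -0.0058] | [ 443.6 -305.9   17.6] yaw 113.49 q6 -1.02 open 0.689 F [-0.7 -0.  -1.1] g 43.7 t 20.4
```

```bash
python3 -m crank '[[0,0,-0.04,0,0,0,0.5],[0,0,-0.08,0,0,0,0.5],[0,0,-0.11,0,0,0,0.5],[0,0,-0.11,0,0,0,0.5]]'; python3 go.py 662.5 145.5 125 109
```

```text
clock: 20.85
eef_pos: [445.7, -307.4, 131.5]
tcp_rot: [3.138, 0.006, 1.981]
contact_force: [0.4, 0.3, -1.0]
opening: 0.692
grasp_force: 44.3
shift [0.329  0.3793 0.0059] turn [0.004  0.0059 0.0784] | [ 445.7 -307.4  131.5] yaw 113.49 q6 -1.02 open 0.692 F [ 0.4  0.3 -1. ] g 44.3 t 20.9
```

```bash
python3 -m crank '[[0.025,0.029,0,0,0,0,0.5],[0.055,0.063,0,0,0,0,0.5],[0.085,0.098,0,0,0,0.078,0.5],[0.115,0.133,0,0,0,0.078,0.5],[0.145,0.167,0,0,0,0.078,0.5]]'; python3 go.py 662.5 145.5 125 109
```

```text
clock: 21.35
eef_pos: [539.0, -104.5, 126.5]
tcp_rot: [-3.141, -0.0, 1.902]
contact_force: [1.3, -0.6, -0.3]
opening: 0.691
grasp_force: 44.3
shift [0.1962 0.1982 0.0014] turn [-0.0008 -0.0004  0.    ] | [ 539.  -104.5  126.5] yaw 109.0 q6 -0.53 open 0.691 F [ 1.3 -0.6 -0.3] g 44.3 t 21.4
```

```bash
python3 -m crank '[[0.035,0.035,0,0,0,0,0.5],[0.07,0.07,0,0,0,0,0.5],[0.105,0.105,0,0,0,0,0.5],[0.14,0.14,0,0,0,0,0.5],[0.17,0.17,0,0,0,0,0.5]]';python3 -m crank '[[0.022,0.023,0,0,0,0,0.5],[0.022,0.023,0,0,0,0,0.5],[0.022,0.023,0,0,0,0,0.5],[0.022,0.023,0,0,0,0,0.5]]'; python3 go.py 662.5 145.5 80 109
```

```text
clock: 21.85
eef_pos: [644.4, 112.3, 126.2]
tcp_rot: [-3.141, -0.0, 1.904]
contact_force: [1.2, -0.3, -1.3]
opening: 0.693
grasp_force: 44.3
clock: 22.25
eef_pos: [657.8, 137.1, 126.4]
tcp_rot: [-3.14, 0.0, 1.902]
contact_force: [0.4, -0.0, -0.2]
opening: 0.696
grasp_force: 44.3
shift [0.0064 0.0073 0.0464] turn [-0.002   0.     -0.0001] | [657.8 137.1 126.4] yaw 108.99 q6 -0.13 open 0.696 F [ 0.4 -0.  -0.2] g 44.3 t 22.2
```

```bash
python3 -m crank '[[0.0064,0.0073,0.015,0,0,0,0.5],[0.0064,0.0073,0.03,0,0,0,0.5],[0.0064,0.0073,0.043,0,0,0,0.5],[0.0064,0.0073,0.0464,0,0,0,0.5],[0.0064,0.0073,0.0464,0,0,0,0.5]]';python3 -m crank '[[0,0,0,0,0,0,0.5],[0,0,0,0,0,0,0.5],[0,0,0,0,0,0,0.5]]'; python3 go.py 662.5 145.5 73.6 109
```

```text
clock: 22.75
eef_pos: [662.7, 146.1, 79.6]
tcp_rot: [-3.139, -0.0, 1.903]
contact_force: [-0.6, 0.3, -0.6]
opening: 0.692
grasp_force: 44.3
clock: 23.05
eef_pos: [664.0, 146.6, 81.6]
tcp_rot: [3.141, 0.0, 1.903]
contact_force: [-0.6, 0.2, -0.4]
opening: 0.697
grasp_force: 44.3
shift [-0.0006 -0.0017  0.008 ] turn [0.0011 0.0001 0.0004] | [664.  146.6  81.6] yaw 109.02 q6 -0.12 open 0.697 F [-0.6  0.2 -0.4] g 44.3 t 23.1
```

```bash
python3 -m crank '[[-0.0006,-0.0017,0.002,0,0,0,0.5],[-0.0006,-0.0017,0.004,0,0,0,0.5],[-0.0006,-0.0017,0.006,0,0,0,0.5],[-0.0006,-0.0017,0.007,0,0,0,0.5],[-0.0006,-0.0017,0.007,0,0,0,0.5]]';python3 -m crank '[[0,0,0,0,0,0,0.5],[0,0,0,0,0,0,0.5]]'; python3 go.py 662.5 145.5 73.6 109
```

```text
clock: 23.55
eef_pos: [662.1, 145.4, 73.8]
tcp_rot: [-3.141, -0.0, 1.903]
contact_force: [0.3, -0.6, -0.7]
opening: 0.695
grasp_force: 44.3
clock: 23.75
eef_pos: [662.2, 145.4, 74.0]
tcp_rot: [3.142, 0.0, 1.903]
contact_force: [0.5, -0.2, -1.1]
opening: 0.691
grasp_force: 44.3
shift [-0.      0.0003  0.0004] turn [0.     0.     0.0004] | [662.2 145.4  74. ] yaw 109.02 q6 -0.12 open 0.691 F [ 0.5 -0.2 -1.1] g 44.3 t 23.8
```

```bash
python3 -m crank '[[0,0.0003,0.0005,0,0,0,0.5],[0,0.0003,0.001,0,0,0,0.5],[0,0.0003,0.0012,0,0,0,0.5],[0,0.0003,0.0012,0,0,0,0.5]]'; python3 go.py 662.5 145.5 73.6 109
```

```text
clock: 24.15
eef_pos: [662.5, 145.5, 73.6]
tcp_rot: [3.141, 0.0, 1.903]
contact_force: [-3.1, -0.6, 5.9]
opening: 0.699
grasp_force: 45.2
shift [ 0. -0. -0.] turn [0.0002 0.     0.0004] | [662.5 145.5  73.6] yaw 109.02 q6 -0.12 open 0.699 F [-3.1 -0.6  5.9] g 45.2 t 24.1
```

```bash
python3 -m crank '[[0,0,0,0,0,0,0.25],[0,0,0,0,0,0,0.2],[0,0,0,0,0,0,0.15],[0,0,-0.03,0,0,0,0.15],[0,0,-0.06,0,0,0,0.15]]';python3 go.py 644.8 -183 130 77.5
```

```text
clock: 24.65
eef_pos: [661.6, 145.3, 132.2]
tcp_rot: [-3.139, -0.0, 1.903]
contact_force: [1.4, -0.5, 0.5]
opening: 0.849
grasp_force: 0.0
shift [-0.3049 -0.1229  0.0025] turn [-2.700e-03  5.000e-04  5.502e-01] | [661.6 145.3 132.2] yaw 109.02 q6 -0.12 open 0.849 F [ 1.4 -0.5  0.5] g 0.0 t 24.6
```

```bash
python3 -m crank '[[-0.03,-0.012,-0.005,0,0,0.1,0.1],[-0.075,-0.03,-0.005,0,0,0.25,0.1],[-0.12,-0.048,-0.005,0,0,0.4,0.1],[-0.16,-0.065,-0.005,0,0,0.55,0.1],[-0.2,-0.08,0,0,0,0.55,0.1]]';python3 go.py 644.8 -183 60 77.5; python3 look.py p4; python3 - <<'E'
from h import *
T=cams.grab_frame("top"); a=cv2.imread("pics/p4.png"); cv2.imwrite("pics/p4b.png",np.hstack([cv2.resize(a,(760,380)),]) if 0 else np.vstack([cv2.resize(a,(560,280)),np.hstack([crop(T,(395,231),30,280),crop(cams.grab_frame("scene"),(258,232),30,280)])]))
E
```

```text
clock: 25.15
eef_pos: [652.0, -71.5, 133.4]
tcp_rot: [3.14, -0.0, 1.347]
contact_force: [0.8, -0.9, -0.3]
opening: 0.899
grasp_force: 0.0
shift [-0.1103  0.0176  0.0734] turn [ 0.0012 -0.0001 -0.0053] | [652.  -71.5 133.4] yaw 77.2 q6 0.11 open 0.899 F [ 0.8 -0.9 -0.3] g 0.0 t 25.1
```

View pics/p4b.png

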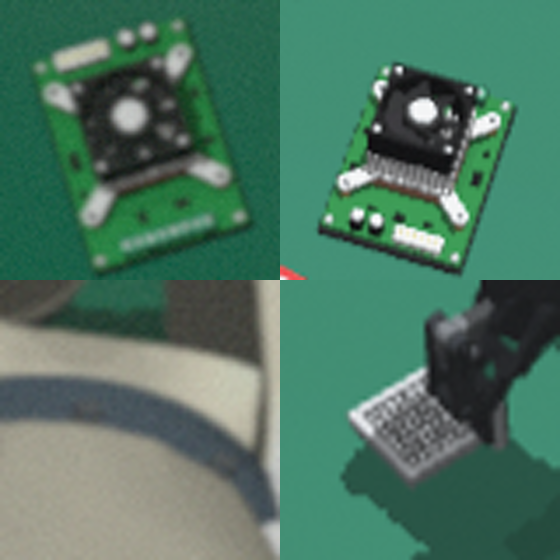

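The fan sits squarely on the heat sink. I measure its corner dots and the hub while moving to the guard.

```bash
python3 - <<'E'
from h import *
d=np.load("pics/p4.npz")
for n,k,off in(("top","T",(1.2,1.1)),("scene","S",(-1.3,-.9))):
    F=cams.grab_frame(n); g=cv2.cvtColor(cv2.resize(d[k],None,fx=4,fy=4,interpolation=cv2.INTER_CUBIC),cv2.COLOR_RGB2HSV)
    c=np.array([662.5,145.5])-off; t=np.radians(19); L=[]
    for a,b in((1,1),(1,-1),(-1,-1),(-1,1)):
        p=c+25*np.array([a*np.cos(t)-b*np.sin(t),a*np.sin(t)+b*np.cos(t)]); u=proj(F,[*p,81])[0]*4+1.5; x,y=u.astype(int)
        w=g[y-10:y+11,x-10:x+11].astype(float); m=np.clip(w[...,2]-110,0,None)*(w[...,1]<110); yy,xx=np.mgrid[-10:11,-10:11]
        L.append(ray(F,((x+(xx*m).sum()/m.sum()-1.5)/4,(y+(yy*m).sum()/m.sum()-1.5)/4),81)[0]+off); print((L[-1]-off-p).round(1),end=" ")
    L=np.array(L); e=L[0]+L[1]-L[2]-L[3]; print(n,L.mean(0).round(1),np.degrees(np.arctan2(e[1],e[0])).round(1))
E
python3 -m crank '[[-0.035,0.006,0,0,0,-0.005,0.05],[-0.075,0.012,0.01,0,0,-0.005,0.05],[-0.11,0.0176,0.03,0,0,-0.005,0.05],[-0.11,0.0176,0.055,0,0,-0.005,0.05],[-0.11,0.0176,0.073,0,0,-0.005,0.05]]';python3 -m crank '[[0,0,0,0,0,0,0.05],[0,0,0,0,0,0,0.05]]';python3 go.py 644.8 -183 15 77.5
```

```text
[-2.4  3.7] [ 1.2 -1.7] [ 1.1 -0.7] [ 0.9 -0.9] top [662.7 145.6] 21.6
[ 0. -1.] [ 0.2 -1.3] [ 0.  -1.5] [-0.6 -0.2] scene [662.4 144.5] 18.5
clock: 25.95
eef_pos: [645.3, -180.4, 58.6]
tcp_rot: [-3.141, -0.0, 1.358]
contact_force: [-0.1, 0.3, -0.1]
opening: 0.947
grasp_force: 0.0
clock: 26.15
eef_pos: [645.8, -179.6, 60.0]
tcp_rot: [-3.141, -0.0, 1.359]
contact_force: [1.2, 0.1, 0.1]
opening: 0.951
grasp_force: 0.0
shift [-0.0035 -0.0003  0.045 ] turn [-0.0003 -0.0001  0.0069] | [ 645.8 -179.6   60. ] yaw 77.89 q6 -0.06 open 0.951 F [1.2 0.1 0.1] g 0.0 t 26.1
```

```bash
python3 - <<'E'
from h import *
d=np.load("pics/p4.npz")
for n,k,off in(("top","T",(1.2,1.1)),("scene","S",(-1.3,-.9))):
    F=cams.grab_frame(n); g=cv2.cvtColor(cv2.resize(d[k],None,fx=4,fy=4,interpolation=cv2.INTER_CUBIC),cv2.COLOR_RGB2HSV)
    c=np.array([662.5,145.5])-off; t=np.radians(19); R=np.array([[np.cos(t),-np.sin(t)],[np.sin(t),np.cos(t)]])
    for th in(90,110,130):
        m=((g[...,2]>th)&(g[...,1]<100)).astype(np.uint8); N,l,st,ce=cv2.connectedComponentsWithStats(m)
        for i in range(1,N):
            if st[i,4]<15 or st[i,4]>900: continue
            q=R.T@(ray(F,(ce[i]-1.5)/4,81)[0]-c)
            if abs(q).max()<32: print(n,th,"board-frame",q.round(1),"area",st[i,4])
    # dark frame outline
    m=((g[...,2]<75)).astype(np.uint8); m=cv2.morphologyEx(m,cv2.MORPH_OPEN,np.ones((7,7)));u,v=proj(F,[*c,81])[0]*4; mm=np.zeros_like(m);u,v=int(u),int(v);mm[v-75:v+75,u-75:u+75]=m[v-75:v+75,u-75:u+75]
    ct=max(cv2.findContours(mm,cv2.RETR_EXTERNAL,cv2.CHAIN_APPROX_NONE)[0],key=cv2.contourArea); w=(ray(F,(ct[:,0]-1.5)/4.,81)-c)@R
    print("outline lo",np.percentile(w,1,0).round(1),"hi",np.percentile(w,99,0).round(1))
E
```

```text
top 90 board-frame [ 15.9 -12. ] area 112
top 90 board-frame [ -0.8 -24.6] area 64
top 90 board-frame [-16.4 -18.5] area 131
top 90 board-frame [-24.  -26.2] area 137
top 90 board-frame [-24.6  -2.4] area 39
top 90 board-frame [-24.5  24.6] area 149
top 110 board-frame [ 16.1 -12.2] area 23
top 110 board-frame [25.4 23.9] area 44
top 110 board-frame [-24.1 -26.1] area 69
top 110 board-frame [-24.4  23.9] area 56
top 130 board-frame [-24.2 -26. ] area 21
outline lo [-36.4 -38.8] hi [29.8 28. ]
scene 90 board-frame [-23.2 -30.2] area 219
scene 90 board-frame [-25.8  23.7] area 92
scene 90 board-frame [-26.   31.3] area 86
scene 90 board-frame [-1.8 16.9] area 187
scene 90 board-frame [ 24.7 -26.5] area 109
scene 90 board-frame [13.2 19.4] area 115
scene 90 board-frame [24.8 23.8] area 92
scene 110 board-frame [-25.3 -26.4] area 85
scene 110 board-frame [-25.5  23.8] area 67
scene 110 board-frame [-26.   31.5] area 77
scene 110 board-frame [ 1.2 -1.1] area 841
scene 110 board-frame [-2.  16.9] area 134
scene 110 board-frame [ 24.7 -26.3] area 84
scene 110 board-frame [13.2 19.6] area 72
scene 110 board-frame [24.7 23.8] area 71
scene 130 board-frame [-25.4 -26.4] area 68
scene 130 board-frame [-25.5  23.8] area 50
scene 130 board-frame [-26.1  31.8] area 68
scene 130 board-frame [ 1.1 -1.1] area 770
scene 130 board-frame [-2.5 15.9] area 76
scene 130 board-frame [ 24.7 -26.2] area 68
scene 130 board-frame [13.2 20.3] area 28
scene 130 board-frame [24.8 23.9] area 56
outline lo [-29.2 -31.1] hi [45.4 30.8]
```

Both cameras put the fan about 1 mm off along board −y, which matches the TCP drift between my two squeezes of it. I'll correct that with one squeeze across fan and guard after placing the guard. Now grip the guard.

```bash
python3 -m crank '[[-0.0035,0,0.015,0,0,0.006,0.1],[-0.0035,0,0.03,0,0,0.006,0.1],[-0.0035,0,0.0445,0,0,0.006,0.1],[-0.0035,0,0.0445,0,0,0.006,0.1],[-0.0035,0,0.0445,0,0,0.006,0.1]]';python3 go.py 644.8 -183 15 77.5; python3 -m crank '[[0,0,0,0,0,0,0.5],[0,0,0,0,0,0,0.5],[0,0,0,0,0,0,0.5],[0,0,0,0,0,0,0.5],[0,0,0,0,0,0,0.5]]' 20;python3 go.py 644.8 -183 15 77.5
```

```text
clock: 26.75
eef_pos: [644.1, -184.2, 14.3]
tcp_rot: [-3.14, -0.0, 1.352]
contact_force: [0.6, 1.2, 0.3]
opening: 0.895
grasp_force: 0.0
shift [ 0.0013  0.0004 -0.0007] turn [-0.0016 -0.0001 -0.0009] | [ 644.1 -184.2   14.3] yaw 77.45 q6 -0.06 open 0.895 F [0.6 1.2 0.3] g 0.0 t 26.8
clock: 27.25
eef_pos: [645.0, -184.4, 15.8]
tcp_rot: [3.141, 0.0, 1.352]
contact_force: [-1.3, 0.1, 3.1]
opening: 0.698
grasp_force: 22.5
shift [ 0.0013 -0.0005  0.0008] turn [ 0.0008  0.0001 -0.0009] | [ 645.  -184.4   15.8] yaw 77.45 q6 -0.06 open 0.698 F [-1.3  0.1  3.1] g 22.5 t 27.2
```

```bash
python3 -m crank '[[0,0,0,0,0,0,0.1],[0,0,0,0,0,0,0.1],[0,0,-0.025,0,0,0,0.1],[0,0,-0.025,0,0,0.3,0.1],[0,0,-0.025,0,0,0.3,0.1]]'; python3 -m crank '[[0,0,0,0,0,0.75,0.1],[0,0,0,0,0,0.75,0.1],[0,0,0,0,0,0.75,0.1],[0,0,0,0,0,0.75,0.1],[0,0,0,0,0,0.75,0.1]]';python3 -m crank '[[0,0,0,0,0,0.52,0.1],[0,0,0,0,0,0.52,0.1],[0,0,0,0,0,0.52,0.1],[0,0,0,0,0,0.52,0.1],[0,0,0,0,0,0.52,0.1]]';python3 go.py 645 -184.4 15.5 -12.55
```

```text
clock: 27.75
eef_pos: [645.1, -184.4, 41.0]
tcp_rot: [3.14, -0.0, 1.046]
contact_force: [0.3, -0.4, -0.4]
opening: 0.9
grasp_force: 0.0
clock: 28.25
eef_pos: [644.5, -184.2, 40.1]
tcp_rot: [-3.141, 0.0, 0.296]
contact_force: [0.1, -0.3, -0.5]
opening: 0.898
grasp_force: 0.0
clock: 28.75
eef_pos: [644.5, -184.2, 40.1]
tcp_rot: [-3.142, 0.0, -0.219]
contact_force: [-0.9, -0.0, 0.3]
opening: 0.901
grasp_force: 0.0
shift [0.0005 0.0001 0.0246] turn [-0.      0.0003 -0.0001] | [ 644.5 -184.2   40.1] yaw -12.55 q6 1.51 open 0.901 F [-0.9 -0.   0.3] g 0.0 t 28.8
```

```bash
python3 -m crank '[[0.0005,0,0.015,0,0,0,0.1],[0.0005,0,0.0245,0,0,0,0.1],[0.0005,0,0.0245,0,0,0,0.1],[0.0005,0,0.0245,0,0,0,0.1]]'; python3 -m crank '[[0,0,0,0,0,0,0.5],[0,0,0,0,0,0,0.5],[0,0,0,0,0,0,0.5],[0,0,0,0,0,0,0.5],[0,0,0,0,0,0,0.5]]' 30;python3 go.py 645 -184.4 15.5 -12.55;python3 -m crank '[[0,0,-0.04,0,0,0,0.5],[0,0,-0.08,0,0,0,0.5],[0,0,-0.12,0,0,0,0.5],[0,0,-0.125,0,0,0,0.5],[0,0,-0.125,0,0,0,0.5]]'; python3 go.py 662.5 145.5 140 19
```

```text
clock: 29.15
eef_pos: [644.6, -184.2, 14.9]
tcp_rot: [-3.142, 0.002, -0.218]
contact_force: [1.7, -0.1, -0.3]
opening: 0.899
grasp_force: 0.0
clock: 29.65
eef_pos: [645.4, -184.5, 16.2]
tcp_rot: [3.142, -0.001, -0.218]
contact_force: [0.0, 0.2, 2.8]
opening: 0.69
grasp_force: 32.8
shift [-0.0005 -0.      0.0007] turn [ 0.0001 -0.0007  0.0009] | [ 645.4 -184.5   16.2] yaw -12.5 q6 1.51 open 0.69 F [0.  0.2 2.8] g 32.8 t 29.6
clock: 30.15
eef_pos: [645.9, -184.6, 142.3]
tcp_rot: [3.141, -0.003, -0.218]
contact_force: [-0.7, -0.7, -0.7]
opening: 0.694
grasp_force: 33.0
shift [-0.0553 -0.3259  0.0021] turn [ 0.001  -0.0027 -0.5498] | [ 645.9 -184.6  142.3] yaw -12.5 q6 1.51 open 0.694 F [-0.7 -0.7 -0.7] g 33.0 t 30.1
```

```bash
python3 -m crank '[[-0.006,-0.035,0,0,0,-0.12,0.5],[-0.013,-0.078,0,0,0,-0.27,0.5],[-0.02,-0.12,0,0,0,-0.42,0.5],[-0.027,-0.16,0,0,0,-0.55,0.5],[-0.034,-0.2,0,0,0,-0.55,0.5]]';python3 go.py 662.9 145.6 125 19
```

```text
clock: 30.65
eef_pos: [653.8, 19.8, 138.5]
tcp_rot: [-3.141, 0.003, 0.336]
contact_force: [1.1, 0.1, -0.5]
opening: 0.688
grasp_force: 33.0
shift [ 0.0501 -0.1158  0.0134] turn [-0.001   0.0032  0.0047] | [653.8  19.8 138.5] yaw 19.27 q6 1.26 open 0.688 F [ 1.1  0.1 -0.5] g 33.0 t 30.6
```

```bash
python3 -m crank '[[0.012,-0.03,0,0,0,0.0047,0.5],[0.03,-0.07,0,0,0,0.0047,0.5],[0.045,-0.105,0,0,0,0.0047,0.5],[0.05,-0.1158,0.01,0,0,0.0047,0.5],[0.05,-0.1158,0.0134,0,0,0.0047,0.5]]';python3 -m crank '[[0,0,0,0,0,0,0.5],[0,0,0,0,0,0,0.5],[0,0,0,0,0,0,0.5],[0,0,0,0,0,0,0.5]]';python3 go.py 662.9 145.6 102 19
```

```text
clock: 31.15
eef_pos: [663.2, 145.3, 124.4]
tcp_rot: [-3.141, 0.004, 0.33]
contact_force: [0.5, -0.3, -1.4]
opening: 0.692
grasp_force: 33.0
clock: 31.55
eef_pos: [665.0, 142.9, 127.7]
tcp_rot: [3.141, -0.0, 0.326]
contact_force: [0.5, 0.3, -0.1]
opening: 0.691
grasp_force: 33.0
shift [-0.0011 -0.0033  0.0257] turn [ 0.0002 -0.0004 -0.0059] | [665.  142.9 127.7] yaw 18.66 q6 1.45 open 0.691 F [ 0.5  0.3 -0.1] g 33.0 t 31.6
```

```bash
python3 -m crank '[[-0.0011,-0.0033,0.01,0,0,-0.0059,0.5],[-0.0011,-0.0033,0.02,0,0,-0.0059,0.5],[-0.0011,-0.0033,0.0257,0,0,-0.0059,0.5],[-0.0011,-0.0033,0.0257,0,0,-0.0059,0.5]]';python3 -m crank '[[0,0,0,0,0,0,0.5],[0,0,0,0,0,0,0.5],[0,0,0,0,0,0,0.5],[0,0,0,0,0,0,0.5]]';python3 go.py 662.9 145.6 97.2 19
```

```text
clock: 31.95
eef_pos: [661.7, 146.6, 100.0]
tcp_rot: [-3.141, 0.003, 0.333]
contact_force: [0.1, 0.3, -0.5]
opening: 0.688
grasp_force: 33.0
clock: 32.35
eef_pos: [662.9, 146.8, 102.0]
tcp_rot: [3.142, -0.001, 0.333]
contact_force: [-0.1, -1.2, -0.5]
opening: 0.694
grasp_force: 33.0
shift [-0.0004  0.0012  0.0048] turn [ 0.0001 -0.0005  0.0014] | [662.9 146.8 102. ] yaw 19.08 q6 1.45 open 0.694 F [-0.1 -1.2 -0.5] g 33.0 t 32.4
```

```bash
python3 -m crank '[[-0.0004,0.0012,0.0015,0,0,0.0014,0.5],[-0.0004,0.0012,0.003,0,0,0.0014,0.5],[-0.0004,0.0012,0.004,0,0,0.0014,0.5],[-0.0004,0.0012,0.004,0,0,0.0014,0.5],[-0.0004,0.0012,0.004,0,0,0.0014,0.5]]';python3 go.py 662.9 145.6 97.2 19;python3 -m crank '[[0,0,0.0005,0,0,0,0.5],[0,0,0.001,0,0,0,0.5],[0,0,0.0015,0,0,0,0.5]]';python3 go.py 662.9 145.6 97.2 19
```

```text
clock: 32.85
eef_pos: [662.7, 145.5, 97.6]
tcp_rot: [-3.142, 0.0, 0.332]
contact_force: [0.3, -0.4, -0.8]
opening: 0.691
grasp_force: 33.0
shift [ 0.0002 -0.      0.0004] turn [-0.      0.0001 -0.    ] | [662.7 145.5  97.6] yaw 19.0 q6 1.45 open 0.691 F [ 0.3 -0.4 -0.8] g 33.0 t 32.9
clock: 33.15
eef_pos: [663.0, 145.6, 97.1]
tcp_rot: [3.142, -0.001, 0.332]
contact_force: [-3.7, -0.2, 11.0]
opening: 0.694
grasp_force: 34.1
shift [-0.     -0.     -0.0001] turn [ 0.     -0.0006 -0.    ] | [663.  145.6  97.1] yaw 19.0 q6 1.45 open 0.694 F [-3.7 -0.2 11. ] g 34.1 t 33.1
```

Released seat; now lower open fingers to span both fan and guard.

```bash
python3 -m crank '[[0,0,0,0,0,0,0.25],[0,0,0,0,0,0,0.2],[0,0,0,0,0,0,0.17],[0,0,-0.001,0,0,0,0.17],[0,0,-0.001,0,0,0,0.17]]';python3 -m crank '[[0,0,0.003,0,0,0,0.17],[0,0,0.006,0,0,0,0.17],[0,0,0.009,0,0,0,0.17],[0,0,0.009,0,0,0,0.17],[0,0,0.009,0,0,0,0.17]]';python3 go.py 662.5 145.5 88 19
```

```text
clock: 33.65
eef_pos: [662.7, 145.5, 97.2]
tcp_rot: [3.142, -0.0, 0.332]
contact_force: [0.6, -0.6, -0.3]
opening: 0.831
grasp_force: 0.0
clock: 34.15
eef_pos: [662.6, 145.5, 87.9]
tcp_rot: [-3.142, 0.0, 0.332]
contact_force: [0.8, -0.1, 0.6]
opening: 0.833
grasp_force: 0.0
shift [-0.0001 -0.0001 -0.0001] turn [-0.0001  0.0004 -0.0001] | [662.6 145.5  87.9] yaw 19.0 q6 1.45 open 0.833 F [ 0.8 -0.1  0.6] g 0.0 t 34.1
```

```bash
python3 -m crank '[[0,0,0,0,0,0,0.33],[0,0,0,0,0,0,0.33],[0,0,0,0,0,0,0.33],[0,0,0,0,0,0,0.33],[0,0,0,0,0,0,0.33]]' 20;python3 go.py 662.5 145.5 88 19;python3 -m crank '[[0,0,0,0,0,0,0.25],[0,0,0,0,0,0,0.2],[0,0,0,0,0,0,0.15],[0,0,-0.005,0,0,0,0.15],[0,0,-0.03,0,0,0,0.15]]';python3 -m crank '[[0,0,-0.05,0,0,0,0.15],[-0.04,0.02,-0.06,0,0,0,0.15],[-0.08,0.04,-0.06,0,0,0,0.15],[-0.12,0.06,-0.06,0,0,0,0.15],[-0.16,0.08,-0.06,0,0,0,0.15]]';python3 -m crank '[[-0.04,0.02,0,0,0,0,0.15],[-0.08,0.04,0,0,0,0,0.15],[-0.1,0.06,0,0,0,0,0.15],[-0.1,0.06,0,0,0,0,0.15]]'; python3 look.py p5
```

```text
clock: 34.65
eef_pos: [662.9, 145.6, 88.4]
tcp_rot: [3.142, -0.0, 0.332]
contact_force: [0.3, 0.3, 1.8]
opening: 0.7
grasp_force: 22.6
shift [-0.0004 -0.0001  0.0004] turn [ 0.     -0.0004 -0.    ] | [662.9 145.6  88.4] yaw 19.0 q6 1.45 open 0.7 F [0.3 0.3 1.8] g 22.6 t 34.6
clock: 35.15
eef_pos: [660.7, 145.1, 116.0]
tcp_rot: [-3.141, 0.005, 0.332]
contact_force: [-0.5, 0.2, -0.5]
opening: 0.851
grasp_force: 0.0
clock: 35.65
eef_pos: [536.2, 16.8, 178.7]
tcp_rot: [3.141, -0.001, 0.332]
contact_force: [-0.4, 0.0, -0.7]
opening: 0.848
grasp_force: 0.0
clock: 36.05
eef_pos: [460.6, -73.6, 178.7]
tcp_rot: [3.141, 0.0, 0.329]
contact_force: [0.2, 0.2, 0.4]
opening: 0.851
grasp_force: 0.0
```

View pics/p5.png

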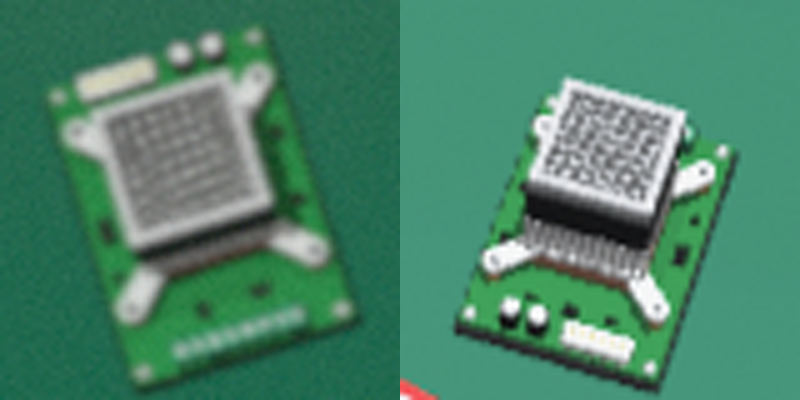

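The full stack stands on the board with all four pieces aligned by eye; I zoom in on the edges and measure the guard outline.

```bash
python3 - <<'E'
from h import *
d=np.load("pics/p5.npz")
out=[]
for n,k,off in(("top","T",(1.2,1.1)),("scene","S",(-1.3,-.9))):
    F=cams.grab_frame(n); F["image"]=d[k]; c=np.array([662.5,145.5])-off; t=np.radians(19); R=np.array([[np.cos(t),-np.sin(t)],[np.sin(t),np.cos(t)]])
    u=proj(F,[*c,60])[0]; im=crop(F,u,22,400).copy()
    for z,col in((91,(0,0,255)),(81,(255,0,0)),(56,(0,255,255)),(26,(255,0,255)),(16,(255,255,255))):
        q=np.array([[30,30],[30,-30],[-30,-30],[-30,30]])@R.T+c; p=proj(F,np.c_[q,[z]*4]); p=((p-u.astype(int)+22+.5)*400/44-.5).astype(int)
        cv2.polylines(im,[p],True,col,1)
    out.append(im)
    g=cv2.cvtColor(cv2.resize(d[k],None,fx=4,fy=4,interpolation=cv2.INTER_CUBIC),cv2.COLOR_RGB2HSV)
    for th in (120,140,160):
        m=((g[...,2]>th)&(g[...,1]<70)).astype(np.uint8); m=cv2.morphologyEx(m,cv2.MORPH_OPEN,np.ones((5,5))); m2=np.zeros_like(m)
        cv2.fillPoly(m2,[(proj(F,np.c_[np.array([[36,36],[36,-36],[-36,-36],[-36,36]])@R.T+c,[91]*4])*4+1.5).astype(np.int32)],1)
        ct=max(cv2.findContours(m&m2,cv2.RETR_EXTERNAL,cv2.CHAIN_APPROX_NONE)[0],key=cv2.contourArea); w=(ray(F,(ct[:,0]-1.5)/4.,91)-c)@R
        Q=cv2.minAreaRect(w.astype(np.float32)); print(n,th,np.round(Q[0],1),np.round(Q[1],1),round(Q[2],1), "lo/hi",np.percentile(w,8,0).round(1),np.percentile(w,92,0).round(1))
cv2.imwrite("pics/p6.png",np.hstack(out))
E
```

```text
top 120 [3.1 0.1] [72.3 66.8] 90.0 lo/hi [-29.9 -32.2] [36.1 32.9]
top 140 [1.2 0.1] [72.3 61.7] 90.0 lo/hi [-29.3 -32.9] [31.6 33.5]
top 160 [1.3 0.1] [60.  72.3] 0.1 lo/hi [-28.4 -32.4] [30.7 33.2]
scene 120 [ 0.6 -2.4] [63.6 68.6] 0.1 lo/hi [-30.8 -33.6] [31.8 30.2]
scene 140 [ 0.2 -2.6] [62.8 68.2] 0.1 lo/hi [-30.8 -33.7] [31.1 29.9]
scene 160 [-0.2 -2.7] [62.2 68. ] 0.1 lo/hi [-30.8 -33.7] [30.4 29.7]
```

View pics/p6.png

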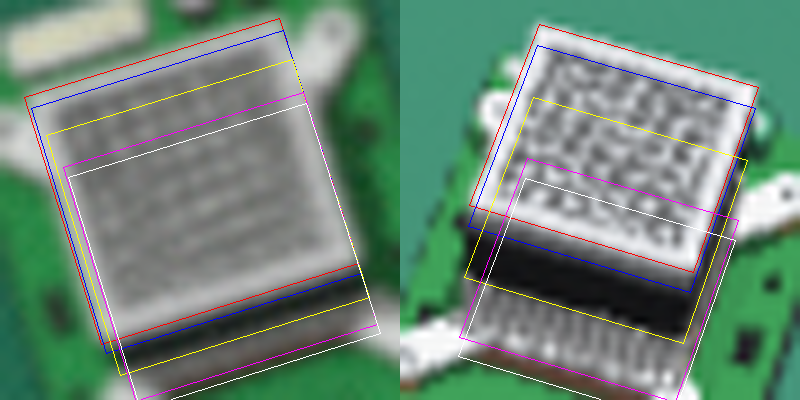

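The drawn 60 mm squares at each joint height match the guard, fan and heat sink edges to within about 0.5 mm, and nothing else was touched.

```bash
python3 -c "
from rig import sign_off
print(sign_off())"
```

```text
the job is handed in; nothing more can be done
None
```

The cooler is assembled on the chip in the order asked (spreader, heat sink, fan, guard), flat, square and centred to about 0.5–1 mm by the cameras, and handed in at about 36 s on the robot clock, with the multimeter, solder reel and small heat sink left alone.

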